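# Flip the fence stop down and bring the stock home against it

## Robot

A 7-joint arm with a two-finger parallel gripper is mounted at the origin on a cart in front of the work surface, level with it; the furniture and walls round the work are solid. World frame = base frame: x ahead of the robot, y to its left, z up, the work surface at z = 0. Lengths are in mm, angles in rad, forces in N, time in s.
With the tool pointing down it reaches from about 400 to 850 mm from the base axis. Payload 4.4 kg.
Tool frame: the origin (TCP) lies on the centre line of the jaws, within the pads' length; the fingertips stand 11 mm ahead of it and the grasp point (between the pads) lies 8 mm behind it; z points along the fingers, y is the line along which they close (so a half turn about z gives the same grasp; the last joint's range is limited). The gripper opens to 94 mm and grips with 3 to 60 N. Pads are 16 mm wide; open, the fingers measure 119 mm over their backs; the gripper's body (75 mm by 177 mm) begins 78 mm behind the grasp point.
Start: joints at [1.22, 0.628, 0.038, 1.517, -0.027, 0.996, -0.02], TCP at [182.656, -623.823, 216.478] pointing down, gripper open.
Joint ranges: [-3.06, 3.06], [-0.37, 2.12], [-1.25, 1.32], [0.18, 2.47], [-1.1, 4.24], [0.23, 1.98], [-2.94, 2.94]. Speed limits (rad/s): [2.57, 2.57, 3.14, 3.14, 3.14, 3.14, 3.14].

## Interface

Orientations are given as a rotation vector (axis times angle).
In Python, from workcell import arm gives the robot as it stands.
- The arm moves only by the tool send_rows, never from a script. Its argument "motion" is one flat list of numbers, 7 for each row, row after row: the shift along the world's x, y, z in mm, then the turn, a rotation vector about the world's x, y, z in degrees, then the opening, from 0 (shut) to 1 (fully open). In form: [dx, dy, dz, rx, ry, rz, grip, dx, dy, dz, rx, ry, rz, grip, ...]. A call has 1 to 5 rows; each row is the pose to reach, as a shift and turn from the pose commanded when the call began; what a row does not reach only later rows make up. A row lasts 1/12 s, in which the tool goes at most 41.7 mm and 7.16 degrees, less where a joint would pass 70% of its speed; a pose out of reach is approached as far as the arm can. A call with a gripper value outside its range is refused whole. The fingers move at their own pace and stop on an object; "force" is the grip in N (left out, the last holds). Time passes only in rows, so rows that repeat a pose let the fingers close. It gives the time, the measured TCP pose, the force, the opening and the grip force at its end, in the units of the state.
- arm.get_obs(): the state, without advancing time (a new reading comes with each control period).
- arm.camera(name): name is "scene" or "top"; returns a dict with "image" (400x640x3 uint8, red, green, blue), "depth" (400x640 float32, mm along the optical axis (not along the pixel's ray), 0 where there is no reading), "vfov" (degrees; the focal length in pixels is half the picture's height over the tangent of half this angle, whatever the lens; pixels are square), "cx", "cy" (the principal point, pixels), "k1" (the pictures are not rectified: a ray, as slopes to the right and down, at radius r is drawn at 1 + k1 r^2 times it, then the intrinsics apply), "world_from_camera" (4x4, takes a point from camera to world coordinates). Camera axes: x right, y down, z forward; pixel columns grow to the right and rows downward; lengths in mm; the calibration is good to about 2 mm. A picture is of the moment at which its call begins.
- arm.finish_job(): hands the job in; it is judged then, once.
Trained networks look in the newest picture that a camera, given by its name, has taken for a name from the list of things; names that differ only in an ending like _2 or _b are one class to them, and where a whole thing is asked for, a point or a joint stands for the part that bears it (a point fixed in the world has none). Each returns a list of dicts, best first, with "score" (0 to 1); they miss things now and then, are a little off and sometimes report something else, mostly with a low value. They report only what shows in the picture. A call takes as long as a camera call. They do not tell look-alikes from the thing itself.
- arm.recognise(label, camera): "bbox" ([centre column, centre row, width, height] in pixels, round what is visible of it).
- arm.masks_of(label, camera): "region" (400x640 bool, what is visible of it) and "bbox" ([centre column, centre row, width, height] in pixels, round what is visible of it).
- arm.pinpoint(label, camera): "position" ([row, column] in pixels: a listed point, or the origin of a listed thing).
The state is a dict: "time": time; "joint_pos": joint angles; "qd": joint speeds; "joint_torque": joint torques, N m; "ee_pos": TCP position; "tcp_rot": TCP orientation; "ft_force": force on the tool from outside, world axes, zero at the start; "ft_torque": the same for the moment, N m; "width": finger opening in mm; "grip_force": force on a finger pad.
Only numpy, scipy, OpenCV 4.12 (cv2) and the standard library are available. Lean on these libraries where they do the work, as an engineer would, in place of code of your own. Each camera call takes 0.05 s, during which the arm holds its last target. There are 200 camera calls.

## Task

Flip the hinged stop flag on the bench fence fully down into the path. Then, without lifting the short wooden offcut, slide it flat against the fence and along the fence until its end meets the flag, press it home there with a steady push of about 10 N for a second, and let go so that it stays flush with both. Pressing the offcut on the flag with more than 15 N would knock the stop off its setting; leave the other things on the bench alone.

Things in the scene. Friction and masses are not known exactly. Their poses are not given: they have to be found in the camera images.
- fence: Fixed aluminium fence profile on the bench, 22 mm deep, 200 mm long, 26 mm high. Origin: foot of its front face (towards the robot), mid length, bench level. Local +x points from the front face into the fence (away from the robot), +y along it (to the robot's left, towards the stop), z up. The offcut slides on the bench top in front of it, towards local +y.
- pin_mid (a point): Fixed point on the stop, axes as the fence's: on the axis of the flag's hinge pin, midway between its two ears, 42 mm above the bench and 13 mm behind the fence's front face. The flag is clamped on the pin by collars with its middle anywhere up to 6 mm to either side of this point (along y); where is not measured, so its stop plane must be found by touch.
- flag (a joint): Hinge of the aluminium stop flag, about y: 0 = fully down on its limit, 1.57 = straight up; its end swings towards the robot as it closes. Friction 0.09 N m: stays where left. Down, its arm (12 mm wide, top 5 mm above the pin) reaches 72 mm from the pin, a black tab 22 x 22 x 5 mm at its end, and below it a stop plate 8 mm thick along y, 2 to 38 mm in front of the fence, 3 mm off the bench.
- stock: Short loose wooden offcut, 45 x 85 x 22 mm (local x, y, z), 0.08 to 0.2 kg, lying in front of the fence with its 85 mm length roughly along it. Origin: centre of its underside. Its +y end is to meet the flag, its +x side the fence.
- earbud_case: Bystander: black oval case, 44 x 62 x 24 mm, origin at the centre of its underside. Leave alone.
- tape_roll: Bystander: roll of masking tape lying flat, 73 mm across, 19 mm high, origin at the centre of its underside. Leave alone.
- turned_part: Bystander: small turned brass part, 22 mm across, 20 mm high, origin at the centre of its underside. Leave alone.
Mind the look-alikes: they are no part of the job. Leave any blue look-alike of the part that bears flag alone.

How it is judged:
By the outcome, as a careful person would: the job done as asked, in the order asked, and still so for the second after the job is handed in, with the robot touching nothing.
It also fails if it takes over 70 s, if anything falls off the work surface, if the arm or the gripper's body presses on something with over 40 N, if the wrist force passes 120 N, or if a joint passes its speed limit or range.

## Working session

There is one attempt and no reset: what is moved stays moved. The work goes in short steps, Python scripts to look and compute and a tool call to move; the robot and the scene stay as the last step left them, time stands still between calls to the robot, and variables do not carry over. Pictures are saved under pics/ and viewed, at most 10 in all, crops included, and the job is handed in when it is done.

Besides the shell and the picture viewer there is one more tool, called after "Emit:" by a JSON object that holds its "api" and its "payload". send_rows: Moves the arm, as the interface text tells. Its arguments: {"type":"object","properties":{"motion":{"type":"array","items":{"type":"number"}},"force":{"type":"number"}},"required":["motion"]}

```bash
mkdir -p pics; cat > h.py <<'E'
import numpy as np, cv2
from workcell import arm
def unproj(c,row,col,depth=None,z=None):
    f=200/np.tan(np.radians(c["vfov"])/2)
    K=np.array([[f,0,c["cx"]],[0,f,c["cy"]],[0,0,1.]])
    p=cv2.undistortPoints(np.array([[[col,row]]],float),K,np.array([c["k1"],0,0,0.]))[0,0]
    d=np.array([p[0],p[1],1.]);T=np.array(c["world_from_camera"])
    if z is not None:
        w=T[:3,:3]@d; depth=(z-T[2,3])/w[2]
    return T[:3,:3]@(d*depth)+T[:3,3]
def save(c,n,crop=None,s=1):
    im=c["image"][...,::-1]
    if crop: im=im[crop[0]:crop[1],crop[2]:crop[3]]
    cv2.imwrite("pics/"+n,cv2.resize(im,None,fx=s,fy=s,interpolation=cv2.INTER_CUBIC))
E
python3 - <<'E'
from h import *
o=arm.get_obs();print({k:np.round(v,3) for k,v in o.items()})
for n in("scene","top"):
    c=arm.camera(n);save(c,n+"0.png");print(n,c["vfov"],c["k1"],np.round(c["world_from_camera"],3).tolist())
    np.savez("pics/"+n,**c)
    for l in("fence","pin_mid","flag","stock","earbud_case","tape_roll","turned_part"):
        r=arm.pinpoint(l,n); b=arm.recognise(l,n)
        print(l,[(np.round(x["position"],1).tolist(),round(x["score"],2)) for x in r],[(np.round(x["bbox"]).tolist(),round(x["score"],2)) for x in b])
        z={"pin_mid":42}.get(l,0)
        for x in r: print("   ",np.round(unproj(c,*x["position"],z=z),1))
E
```

```text
{'time': np.float64(0.0), 'joint_pos': array([ 1.22 ,  0.629,  0.038,  1.518, -0.027,  0.996, -0.02 ]), 'qd': array([-0.   , -0.001, -0.   , -0.   ,  0.   , -0.   ,  0.001]), 'joint_torque': array([ 0.0000e+00, -5.4973e+01,  1.1440e+00, -1.8663e+01, -5.2000e-02,
        2.4000e-02,  0.0000e+00]), 'ee_pos': array([ 182.458, -623.202,  215.574]), 'tcp_rot': array([-3.108, -0.446,  0.   ]), 'ft_force': array([-0.201, -0.057, -0.979]), 'ft_torque': array([ 0.019, -0.009, -0.003]), 'grip_force': np.float64(0.0), 'width': np.float64(94.194)}
scene 52.38081799820332 -0.04723568818724825 [[-0.858, -0.25, 0.448, 170.838], [-0.513, 0.436, -0.739, 596.793], [-0.01, -0.864, -0.503, 502.855], [0.0, 0.0, 0.0, 1.0]]
fence [([238.6, 335.5], 0.74)] [([328.0, 235.0, 50.0, 63.0], 0.74)]
    [508.5  -7.3   0. ]
pin_mid [([235.6, 320.1], 0.64)] [([318.0, 242.0, 21.0, 15.0], 0.5)]
    [511.   49.6  42. ]Traceback (most recent call last):
  File "<stdin>", line 7, in <module>
ValueError: it knows: earbud_case, fence, pin_mid, stock, tape_roll, turned_part
```

```bash
python3 - <<'E'
from h import *
for n in("scene","top"):
    c=arm.camera(n);save(c,n+"0.png");print(n,c["vfov"],c["k1"],np.round(c["world_from_camera"],3).tolist())
    np.savez("pics/"+n,**c)
    for l in("fence","pin_mid","stock","earbud_case","tape_roll","turned_part"):
        r=arm.pinpoint(l,n); b=arm.recognise(l,n)
        print(l,[(np.round(x["position"],1).tolist(),round(x["score"],2)) for x in r],[(np.round(x["bbox"]).tolist(),round(x["score"],2)) for x in b])
        z={"pin_mid":42}.get(l,0)
        for x in r: print("   ",np.round(unproj(c,*x["position"],z=z),1))
E
```

```text
scene 52.38081799820332 -0.04723568818724825 [[-0.858, -0.25, 0.448, 170.838], [-0.513, 0.436, -0.739, 596.793], [-0.01, -0.864, -0.503, 502.855], [0.0, 0.0, 0.0, 1.0]]
fence [([241.3, 336.0], 0.64)] [([330.0, 235.0, 47.0, 61.0], 0.94)]
    [5.029e+02 5.000e-01 0.000e+00]
pin_mid [([233.4, 316.1], 0.63)] [([317.0, 242.0, 16.0, 15.0], 0.63), ([424.0, 190.0, 29.0, 20.0], 0.21)]
    [521.6  47.2  42. ]
stock [([231.8, 358.9], 0.64)] [([357.0, 230.0, 33.0, 36.0], 0.92)]
    [477.2 -53.8  -0. ]
earbud_case [([323.1, 340.3], 0.58)] [([344.0, 317.0, 43.0, 35.0], 0.8)]
    [388.5 189.7   0. ]
tape_roll [([187.2, 422.7], 0.71)] [([426.0, 189.0, 36.0, 24.0], 0.91)]
    [ 424.3 -313.    -0. ]
turned_part [([218.8, 420.0], 0.41)] []
    [ 380.8 -167.8    0. ]
top 49.14449266430003 -0.06865770061545247 [[0.02, -0.982, 0.186, 375.705], [-1.0, -0.022, -0.004, -32.826], [0.008, -0.186, -0.982, 953.926], [0.0, 0.0, 0.0, 1.0]]
fence [([213.8, 305.9], 0.89)] [([306.0, 209.0, 94.0, 25.0], 0.63), ([323.0, 228.0, 43.0, 26.0], 0.35)]
    [511.9 -12.1   0. ]
pin_mid [([264.6, 208.5], 0.65), ([209.7, 279.2], 0.55)] [([276.0, 210.0, 25.0, 7.0], 0.55)]
    [395.4 185.7  42. ]
    [513.4  43.5  42. ]
stock [([229.0, 321.5], 0.9)] [([324.0, 230.0, 44.0, 25.0], 0.76)]
    [479.1 -47.    0. ]
earbud_case [([266.8, 208.9], 0.64)] [([212.0, 267.0, 31.0, 33.0], 0.85)]
    [391.6 194.6   0. ]
tape_roll [] [([434.0, 260.0, 36.0, 34.0], 0.76)]
turned_part [([275.5, 380.1], 0.6)] [([379.0, 273.0, 11.0, 8.0], 0.58)]
    [ 381.1 -175.2    0. ]
```

View pics/scene0.png

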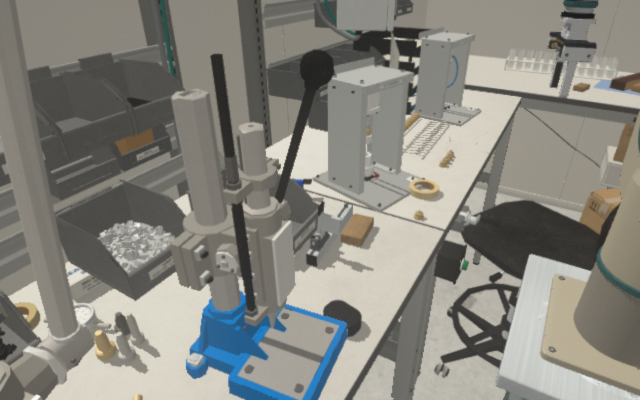

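View pics/top0.png

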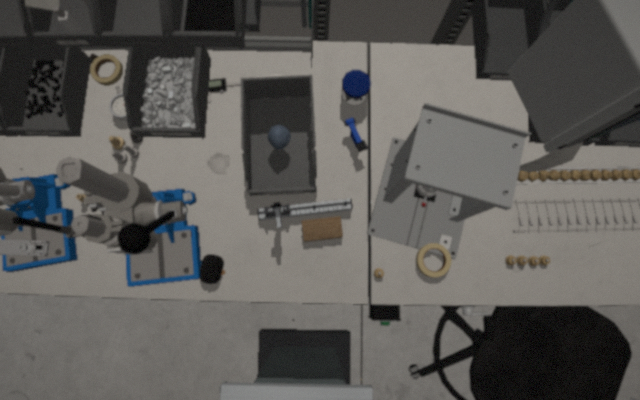

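The top view shows the fence at about (305,209), the offcut at (322,230), and the flag hinge near (278,211). A blue look-alike is at (355,135). Zooming in.

```bash
python3 - <<'E'
from h import *
a=np.load("pics/top.npz");b=np.load("pics/scene.npz")
A=cv2.resize(a["image"][185:275,195:385],None,fx=4,fy=4,interpolation=cv2.INTER_CUBIC)
B=cv2.resize(b["image"][190:280,285:385],None,fx=4,fy=4,interpolation=cv2.INTER_CUBIC)
cv2.imwrite("pics/a.png",A[...,::-1]);cv2.imwrite("pics/b.png",B[...,::-1])
E
```

```text
(no output)
```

View pics/a.png

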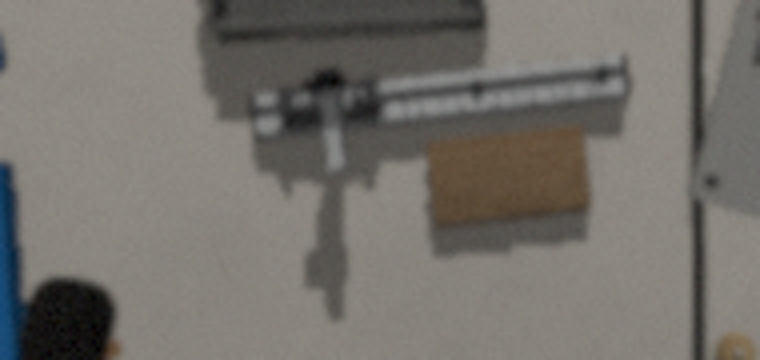

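View pics/b.png

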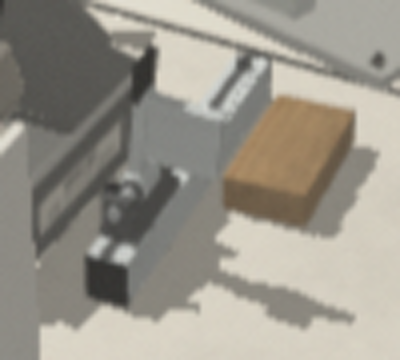

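Both crops show the flag standing up. Its black tab is at about scene (321,208) and top (277,205), with the plate sticking out towards the robot and a parts bin behind. Now I'll measure with depth.

```bash
cat >> h.py <<'E'
def cloud(c):
    f=200/np.tan(np.radians(c["vfov"])/2)
    K=np.array([[f,0,c["cx"]],[0,f,c["cy"]],[0,0,1.]])
    v,u=np.mgrid[:400,:640]
    p=cv2.undistortPoints(np.stack([u,v],-1).reshape(-1,1,2).astype(float),K,np.array([float(c["k1"]),0,0,0.])).reshape(400,640,2)
    d=c["depth"];P=np.dstack([p[...,0]*d,p[...,1]*d,d])
    T=np.array(c["world_from_camera"]);return P@T[:3,:3].T+T[:3,3]
E
python3 - <<'E'
from h import *
for n in("top","scene"):
    c=arm.camera(n);P=cloud(c)
    for l in("fence","stock"):
        m=arm.masks_of(l,n)
        if not m: print(n,l,"none");continue
        q=P[m[0]["region"]&(c["depth"]>0)]
        zt=26 if l=="fence" else 22
        q=q[abs(q[:,2]-zt)<5]
        r=cv2.minAreaRect(q[:,:2].astype(np.float32))
        print(n,l,m[0]["score"],len(q),np.round(np.percentile(q[:,2],[5,50,95])),"rect",r, "box",np.round(cv2.boxPoints(r)).tolist(), "mean",q[:,:2].mean(0))
    # region points above bench by height
    R=(P[...,0]>440)&(P[...,0]<640)&(P[...,1]>-30)&(P[...,1]<110)&(P[...,2]>30)&(P[...,2]<200)&(c["depth"]>0)
    q=P[R];col=c["image"][R]
    for lo in range(30,130,12):
        k=(q[:,2]>=lo)&(q[:,2]<lo+12)
        for nm,kk in(("front x<545",k&(q[:,0]<545)),("behind",k&(q[:,0]>=545))):
            if kk.sum(): print(n,lo,nm,kk.sum(),np.round(np.percentile(q[kk],[2,50,98],axis=0)[:,:2]).tolist())
E
```

```text
top fence 0.58 712 [23. 25. 28.] rect ((519.260009765625, -9.293319702148438), (22.437944412231445, 203.9373016357422), 7.787981986999512) box [[494.0, 90.0], [522.0, -112.0], [544.0, -109.0], [517.0, 93.0]] mean [521.46074148 -30.52431174]
top stock 0.98 786 [19. 21. 24.] rect ((478.67730712890625, -47.1750602722168), (43.20353317260742, 84.74763488769531), 7.577157497406006) box [[452.0, -8.0], [463.0, -92.0], [506.0, -86.0], [495.0, -2.0]] mean [478.1917259  -47.09114515]
top 30 front x<545 98 [[499.0, -26.0], [508.0, 52.0], [529.0, 74.0]]
top 30 behind 25 [[549.0, -10.0], [554.0, 35.0], [556.0, 88.0]]
top 42 front x<545 109 [[503.0, 21.0], [512.0, 39.0], [522.0, 75.0]]
top 42 behind 238 [[547.0, -27.0], [554.0, 44.0], [561.0, 110.0]]
top 54 front x<545 6 [[481.0, 37.0], [486.0, 38.0], [506.0, 40.0]]
top 54 behind 6 [[551.0, -28.0], [580.0, -28.0], [584.0, 35.0]]
top 66 front x<545 9 [[474.0, 36.0], [495.0, 39.0], [511.0, 39.0]]
top 66 behind 7 [[586.0, -28.0], [591.0, -28.0], [596.0, -28.0]]
top 78 front x<545 36 [[472.0, 37.0], [482.0, 41.0], [508.0, 46.0]]
top 78 behind 14 [[59
[... 1073 characters left out ...]
.0]]
scene 42 behind 271 [[549.0, -29.0], [562.0, -21.0], [636.0, 82.0]]
scene 54 front x<545 112 [[474.0, 41.0], [493.0, 47.0], [515.0, 53.0]]
scene 54 behind 131 [[570.0, -30.0], [605.0, -26.0], [639.0, -23.0]]
scene 66 front x<545 117 [[472.0, 41.0], [492.0, 47.0], [514.0, 52.0]]
scene 66 behind 105 [[585.0, -29.0], [613.0, -26.0], [639.0, -23.0]]
scene 78 front x<545 140 [[471.0, 39.0], [490.0, 47.0], [513.0, 53.0]]
scene 78 behind 75 [[600.0, -29.0], [619.0, -25.0], [637.0, -23.0]]
scene 90 front x<545 56 [[481.0, 40.0], [507.0, 47.0], [510.0, 58.0]]
scene 90 behind 42 [[614.0, -29.0], [624.0, -25.0], [633.0, -22.0]]
scene 102 front x<545 42 [[507.0, 36.0], [509.0, 49.0], [512.0, 57.0]]
```

```bash
python3 - <<'E'
from h import *
H={}
for n in("top","scene"):
    c=np.load("pics/"+n+".npz");P=cloud(c)[c["depth"]>0]
    for x in range(200,700,50):
        for y in range(-750,250,50):
            k=(P[:,0]>=x)&(P[:,0]<x+50)&(P[:,1]>=y)&(P[:,1]<y+50)
            if k.sum()>3: H[x,y]=max(H.get((x,y),-999),np.sort(P[k,2])[-3])
print("x\\y",list(range(-750,250,50)))
for x in range(200,700,50): print(x,[int(H.get((x,y),-1000)) for y in range(-750,250,50)])
E
```

```text
x\y [-750, -700, -650, -600, -550, -500, -450, -400, -350, -300, -250, -200, -150, -100, -50, 0, 50, 100, 150, 200]
200 [-279, 345, 430, 431, -282, -116, -121, -893, -1000, -893, -891, -890, -891, -892, -891, -891, -891, -891, -889, -890]
250 [-281, -279, -279, -282, -284, -115, -97, -97, -1000, -894, -73, -74, -893, -893, -894, -893, -893, -892, -893, -891]
300 [4, 4, 4, 4, 4, 5, 4, 5, 4, 4, 4, 4, 5, 5, 4, 4, 4, 6, 4, 4]
350 [4, 5, 4, 4, 4, 4, 4, 4, 20, 21, 4, 20, 4, 4, 6, 5, 5, 5, 403, 402]
400 [4, 5, 4, 4, 20, 19, 8, 4, 21, 22, 13, 5, 4, 5, 5, 5, 5, 4, 420, 420]
450 [12, 14, 17, 19, 19, 19, 5, 11, 278, 265, 15, 18, 11, 25, 25, 93, 30, 5, 212, 317]
500 [19, 19, 19, 18, 18, 18, 4, 278, 282, 279, 278, 281, 28, 29, 29, 114, 113, 51, 4, 203]
550 [12, 15, 17, 21, 22, 428, 495, 574, 574, 279, 279, 284, 4, 4, 80, 52, 52, 88, 5, 19]
600 [26, 25, 25, 25, 25, 407, -1000, 575, 575, 296, 296, 278, 44, 4, 106, 60, 60, 108, 4, 5]
650 [52, 56, 50, 15, 45, 0, -1000, 574, 575, 2, 295, 11, 47, 4, 107, 67, 68, 107, 4, 127]
```

Emit:
{"api": "send_rows", "payload": {"motion": [20,30,15,0,0,-2,0,40,60,30,0,0,-4,0,60,90,45,0,0,-6,0,80,120,60,0,0,-8,0,100,150,75,0,0,-8.6,0], "force": 20}}

```text
time: 2.27
ee_pos: [283.3, -472.3, 292.2]
tcp_rot: [3.135, 0.208, 0.0]
ft_force: [0.6, -0.7, 0.0]
width: 64.1
grip_force: 0.0
```

Emit:
{"api": "send_rows", "payload": {"motion": [14,37,4,0,0,0,0,28,74,8,0,0,0,0,42,111,12,0,0,0,0,56,148,16,0,0,0,0,70,185,20,0,0,0,0]}}

```text
time: 2.68
ee_pos: [353.0, -287.0, 311.9]
tcp_rot: [3.134, 0.211, 0.001]
ft_force: [1.3, 0.3, 0.8]
width: 30.9
grip_force: 0.0
```

Emit:
{"api": "send_rows", "payload": {"motion": [14,37,4,0,0,0,0,28,74,8,0,0,0,0,42,111,8,0,0,0,0,56,148,8,0,0,0,0,70,185,8,0,0,0,0]}}

```text
time: 3.1
ee_pos: [423.0, -102.0, 320.0]
tcp_rot: [3.134, 0.211, 0.002]
ft_force: [0.8, -0.8, 0.4]
width: 1.0
grip_force: 0.0
```

Emit:
{"api": "send_rows", "payload": {"motion": [24,30,-10,0,0,0,0,48,60,-20,0,0,0,0,72,90,-40,0,0,0,0,96,120,-70,0,0,0,0,118,150,-95,0,0,0,0]}}

```text
time: 3.52
ee_pos: [536.1, 39.7, 230.5]
tcp_rot: [3.134, 0.211, 0.002]
ft_force: [0.1, 0.2, 1.2]
width: 0.2
grip_force: 0.0
```

Emit:
{"api": "send_rows", "payload": {"motion": [0,0,-30,0,0,0,0,0,0,-60,0,0,0,0,0,0,-90,0,0,0,0,0,0,-115,0,0,0,0,0,0,-120,0,0,0,0]}}

```text
time: 3.93
ee_pos: [532.1, 38.1, 107.6]
tcp_rot: [3.134, 0.212, -0.011]
ft_force: [-0.6, 0.3, 0.9]
width: 0.4
grip_force: 0.0
```

```bash
python3 - <<'E'
from h import *
o=arm.get_obs();print({k:np.round(o[k],2).tolist() for k in("joint_pos","ee_pos","ft_force","joint_torque")})
c=arm.camera("scene");save(c,"s1.png",(100,300,220,460),3)
E
```

```text
{'joint_pos': [-0.03, 0.62, -0.14, 1.94, 0.15, 0.6, -1.7], 'ee_pos': [532.08, 38.06, 107.56], 'ft_force': [-0.6, 0.34, 0.94], 'joint_torque': [-0.24, -48.52, -1.17, -12.99, 0.05, -0.53, -0.06]}
```

View pics/s1.png

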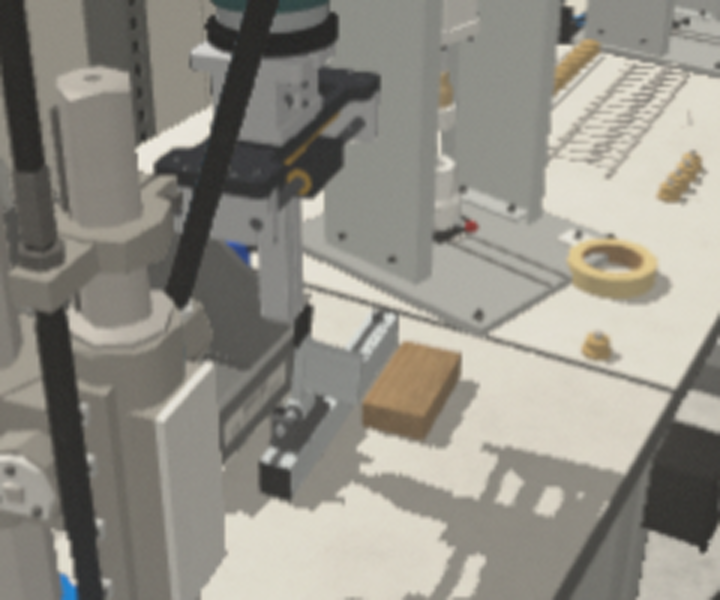

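The fingertip is right behind the black tab (crop 298,320). Swinging it down along an arc.

Emit:
{"api": "send_rows", "payload": {"motion": [-1,6,0,0,0,0,0,-11,4.6,1,0,0,0,0,-21,3.3,2,0,0,0,0,-29,2.2,1,0,0,0,0,-35,1.4,-2,0,0,0,0]}}

```text
time: 4.4
ee_pos: [501.3, 40.4, 111.3]
tcp_rot: [-3.134, -0.212, -0.008]
ft_force: [0.6, 0.6, 1.7]
width: 0.3
grip_force: 0.7
```

Emit:
{"api": "send_rows", "payload": {"motion": [0,0,0,0,0,0,0]}}

```text
time: 4.48
ee_pos: [499.2, 39.8, 110.0]
tcp_rot: [3.134, 0.211, 0.001]
ft_force: [0.3, 0.5, 1.0]
width: 0.5
grip_force: 0.3
```

Emit:
{"api": "send_rows", "payload": {"motion": [-8,1,-5,0,0,0,0,-16,2,-12,0,0,0,0,-25,1,-22,0,0,0,0,-31,0,-34,0,0,0,0,-34,0,-45,0,0,0,0]}}

```text
time: 4.9
ee_pos: [465.9, 39.6, 64.3]
tcp_rot: [3.134, 0.211, 0.002]
ft_force: [1.3, -0.3, 1.1]
width: 0.6
grip_force: 0.8
```

Emit:
{"api": "send_rows", "payload": {"motion": [0,0,-2,0,0,0,0,0,0,-4,0,0,0,0,0,0,-4,0,0,0,0]}}

```text
time: 5.15
ee_pos: [466.0, 39.8, 60.2]
tcp_rot: [3.134, 0.211, -0.0]
ft_force: [-0.2, 0.1, -0.9]
width: 0.8
grip_force: 0.0
```

Emit:
{"api": "send_rows", "payload": {"motion": [0,0,-1.5,0,0,0,0,0,0,-3,0,0,0,0,0,0,-4,0,0,0,0,0,0,-4,0,0,0,0]}}

```text
time: 5.48
ee_pos: [466.4, 39.8, 57.8]
tcp_rot: [3.134, 0.211, 0.003]
ft_force: [-3.6, -0.4, 17.1]
width: 0.6
grip_force: 8.8
```

Emit:
{"api": "send_rows", "payload": {"motion": [0,0,30,0,0,0,0,0,-20,45,0,0,0,0.53,-12,-45,45,0,0,0,0.53,-24,-70,45,0,0,0,0.53,-33,-92,45,0,0,0,0.53]}}

```text
time: 5.9
ee_pos: [432.5, -53.6, 101.8]
tcp_rot: [3.134, 0.211, 0.002]
ft_force: [-0.1, -0.1, 0.3]
width: 24.1
grip_force: 0.0
```

```bash
python3 - <<'E'
from h import *
o=arm.get_obs();print({k:np.round(o[k],2).tolist() for k in("ee_pos","ft_force","width")})
c=arm.camera("scene");P=cloud(c);save(c,"s2.png",(160,300,260,420),4)
R=(P[...,0]>420)&(P[...,0]<545)&(P[...,1]>5)&(P[...,1]<90)&(P[...,2]>30)&(P[...,2]<130)&(c["depth"]>0)
print(np.round(np.percentile(P[R],[1,50,99],axis=0)))
E
```

```text
{'ee_pos': [432.51, -53.63, 101.84], 'ft_force': [-0.07, -0.13, 0.29], 'width': 24.07}
[[443.  27.  30.]
 [499.  47.  44.]
 [525.  78.  49.]]
```

View pics/s2.png

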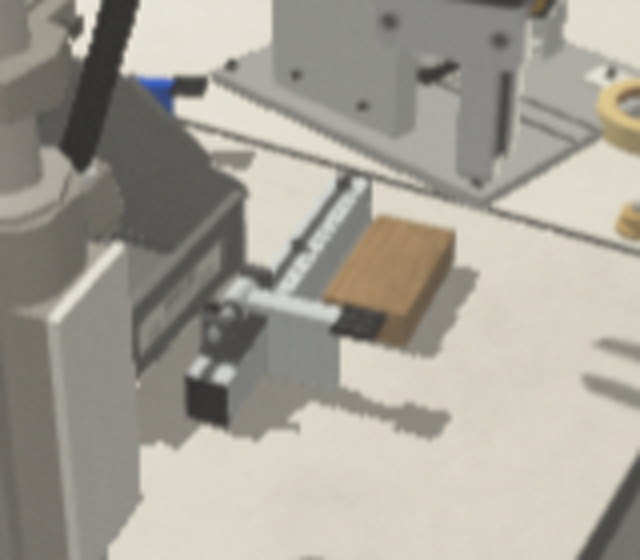

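The flag is fully down (tab at crop 358,322) and the offcut is untouched. Lowering in front of the offcut.

Emit:
{"api": "send_rows", "payload": {"motion": [0,0,-25,0,0,0,0.53,0,0,-50,0,0,0,0.53,0,0,-72,0,0,0,0.53,0,0,-84,0,0,0,0.53,0,0,-84,0,0,0,0.53]}}

```text
time: 6.37
ee_pos: [432.4, -52.1, 15.6]
tcp_rot: [-3.134, -0.212, 0.003]
ft_force: [1.1, 0.1, 0.2]
width: 49.7
grip_force: 0.0
```

Emit:
{"api": "send_rows", "payload": {"motion": [5,0.7,0,0,0,0,0.53,10,1.4,0,0,0,0,0.53,14,1.9,0,0,0,0,0.53,17,2.3,0,0,0,0,0.53,20,2.7,0,0,0,0,0.53]}}

```text
time: 6.78
ee_pos: [453.4, -49.6, 17.7]
tcp_rot: [3.134, 0.211, 0.001]
ft_force: [-1.7, 0.1, -0.3]
width: 49.7
grip_force: 0.5
```

Emit:
{"api": "send_rows", "payload": {"motion": [2,0.3,-1,0,0,0,0.53,4,0.5,-1,0,0,0,0.53,5,0.7,-1,0,0,0,0.53,6,0.8,-1,0,0,0,0.53]}}

```text
time: 7.12
ee_pos: [458.8, -48.8, 16.2]
tcp_rot: [3.134, 0.211, -0.0]
ft_force: [-1.6, -0.2, 0.8]
width: 49.5
grip_force: 0.5
```

Emit:
{"api": "send_rows", "payload": {"motion": [1,0.1,0,0,0,0,0.53,2,0.3,0,0,0,0,0.53]}}

```text
time: 7.28
ee_pos: [460.0, -48.6, 16.1]
tcp_rot: [3.134, 0.211, -0.002]
ft_force: [-4.0, -0.2, 2.9]
width: 49.7
grip_force: 1.8
```

Emit:
{"api": "send_rows", "payload": {"motion": [1,0.1,0,0,0,0,0.53,1,0.1,0,0,0,0,0.53]}}

```text
time: 7.45
ee_pos: [460.1, -48.6, 16.0]
tcp_rot: [3.134, 0.211, -0.005]
ft_force: [-3.9, -0.2, 4.0]
width: 49.6
grip_force: 2.5
```

```bash
python3 - <<'E'
from h import *
for n in("top","scene"):
    c=np.load("pics/"+n+".npz");P=cloud(c)[c["depth"]>0]
    for x in range(400,620,20):
        k=(P[:,0]>=x)&(P[:,0]<x+20)&(P[:,2]>60)&(P[:,1]<-60)&(P[:,1]>-400)
        if k.sum()>3: print(n,x,np.round(np.sort(P[k,1])[-3:]),end=" ")
    print()
E
```

```text
top 480 [-302. -295. -294.] top 500 [-220. -220. -217.] top 520 [-174. -174. -173.] top 540 [-177. -176. -176.] top 560 [-181. -181. -181.] top 580 [-187. -187. -187.] top 600 [-193. -192. -192.] 
scene 480 [-297. -294. -293.] scene 500 [-219. -219. -217.] scene 520 [-171. -171. -171.] scene 540 [-175. -175. -172.] scene 560 [-179. -179. -177.] scene 580 [-185. -184. -184.] scene 600 [-191. -190. -190.]
```

Emit:
{"api": "send_rows", "payload": {"motion": [-10,-1.4,0,0,0,0,0.5,-25,-3.4,0,0,0,0,0.3,-25,-3.4,30,0,0,6,0,-25,-3.4,60,0,0,13,0,-25,-3.4,90,0,0,20,0]}}

```text
time: 7.87
ee_pos: [437.6, -51.3, 107.3]
tcp_rot: [-3.047, -0.763, -0.002]
ft_force: [1.2, 0.9, -0.3]
width: 23.8
grip_force: 0.0
```

Emit:
{"api": "send_rows", "payload": {"motion": [0,-10,0,0,0,7,0,0,-20,0,0,0,14,0,0,-30,0,0,0,21,0,0,-40,0,0,0,28,0,0,-50,0,0,0,35,0]}}

```text
time: 8.28
ee_pos: [438.4, -102.2, 106.6]
tcp_rot: [2.677, 1.642, 0.005]
ft_force: [0.3, -0.0, -0.4]
width: 0.5
grip_force: 0.0
```

Emit:
{"api": "send_rows", "payload": {"motion": [0,-2,0,0,0,7,0,15,-2,0,0,0,14,0,30,-2,0,0,0,21,0,45,-3,0,0,0,28,0,57,-4,0,0,0,35,0]}}

```text
time: 8.7
ee_pos: [496.4, -105.7, 106.6]
tcp_rot: [2.06, 2.37, 0.005]
ft_force: [0.2, -0.0, 0.6]
width: 0.2
grip_force: 0.0
```

```bash
python3 - <<'E'
from h import *
o=arm.get_obs();print({k:np.round(o[k],2).tolist() for k in("ee_pos","tcp_rot","ft_force","width","joint_pos")})
for n in("top","scene"):
    c=arm.camera(n);P=cloud(c);save(c,n+"3.png")
    m=arm.masks_of("stock",n)
    if m:
        q=P[m[0]["region"]&(c["depth"]>0)];q=q[abs(q[:,2]-22)<5]
        r=cv2.minAreaRect(q[:,:2].astype(np.float32));print(n,r,np.round(cv2.boxPoints(r)).tolist())
E
```

```text
{'ee_pos': [496.38, -105.74, 106.58], 'tcp_rot': [2.06, 2.37, 0.0], 'ft_force': [0.15, -0.03, 0.56], 'width': 0.22, 'joint_pos': [0.74, 0.76, -0.92, 2.0, 0.85, 0.82, -0.55]}
top ((490.4892578125, -45.00518035888672), (45.425567626953125, 82.31295013427734), 8.027521133422852) [[462.0, -7.0], [474.0, -89.0], [519.0, -83.0], [507.0, -1.0]]
scene ((489.9136047363281, -43.187843322753906), (45.13679504394531, 86.85468292236328), 7.5049638748168945) [[462.0, -3.0], [473.0, -89.0], [518.0, -83.0], [507.0, 3.0]]
```

Emit:
{"api": "send_rows", "payload": {"motion": [1,0,-25,0,0,0,0,2,0,-50,0,0,0,0,3,0,-75,0,0,0,0,3,0,-90,0,0,0,0,3,0,-91,0,0,0,0]}}

```text
time: 9.32
ee_pos: [494.2, -105.8, 13.1]
tcp_rot: [-2.067, -2.361, 0.005]
ft_force: [-0.0, -0.9, 0.9]
width: 0.1
grip_force: 0.0
```

Emit:
{"api": "send_rows", "payload": {"motion": [-0.8,6,0,0,0,0,0,-1.4,10,0,0,0,0,0,-1.9,14,0,0,0,0,0,-2.5,18,0,0,0,0,0,-3,22,0,0,0,0,0]}}

```text
time: 9.73
ee_pos: [494.3, -83.6, 16.1]
tcp_rot: [2.066, 2.364, 0.001]
ft_force: [0.6, -1.6, 1.3]
width: 0.4
grip_force: 0.5
```

Emit:
{"api": "send_rows", "payload": {"motion": [-0.5,4,0,0,0,0,0,-1.1,8,0,0,0,0,0,-1.6,12,0,0,0,0,0,-2.2,16,0,0,0,0,0,-2.7,20,0,0,0,0,0]}}

```text
time: 10.15
ee_pos: [491.1, -63.3, 15.2]
tcp_rot: [-2.067, -2.366, -0.0]
ft_force: [0.6, -1.5, 1.0]
width: 0.7
grip_force: 0.5
```

```bash
python3 - <<'E'
from h import *
for n in("top","scene"):
    c=arm.camera(n);P=cloud(c)
    if n=="scene": save(c,n+"4.png",(160,280,260,420),4)
    m=arm.masks_of("stock",n)
    if m:
        q=P[m[0]["region"]&(c["depth"]>0)];q=q[abs(q[:,2]-22)<5]
        r=cv2.minAreaRect(q[:,:2].astype(np.float32));print(n,r,np.round(cv2.boxPoints(r)).tolist())
E
```

```text
top ((483.9115905761719, -1.0167694091796875), (45.62452697753906, 59.690303802490234), 9.443573951721191) [[457.0, 25.0], [466.0, -34.0], [511.0, -27.0], [502.0, 32.0]]
scene ((484.73590087890625, -9.224205017089844), (45.287052154541016, 85.3001937866211), 8.15228271484375) [[456.0, 30.0], [468.0, -55.0], [513.0, -48.0], [501.0, 36.0]]
```

View pics/scene4.png

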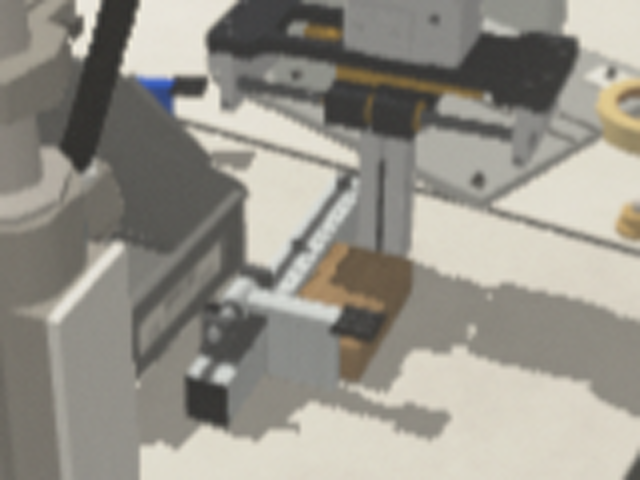

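The offcut has slid along the fence to just short of the flag (crop 355,320). Creeping in now.

Emit:
{"api": "send_rows", "payload": {"motion": [-0.2,1.2,0,0,0,0,0,-0.3,2.4,0,0,0,0,0,-0.4,3.2,0,0,0,0,0,-0.5,4,0,0,0,0,0]}}

```text
time: 10.68
ee_pos: [490.6, -59.9, 15.1]
tcp_rot: [-2.067, -2.366, 0.0]
ft_force: [0.2, -0.2, -0.4]
width: 0.6
grip_force: 0.2
```

Emit:
{"api": "send_rows", "payload": {"motion": [-0.1,0.7,0,0,0,0,0,-0.2,1.4,0,0,0,0,0]}}

```text
time: 10.85
ee_pos: [490.4, -58.4, 15.2]
tcp_rot: [-2.067, -2.366, 0.0]
ft_force: [-0.9, 0.3, -1.0]
width: 0.8
grip_force: 0.2
```

Emit:
{"api": "send_rows", "payload": {"motion": [-0.1,0.7,0,0,0,0,0,-0.2,1.4,0,0,0,0,0]}}

```text
time: 11.02
ee_pos: [490.2, -56.9, 15.2]
tcp_rot: [2.067, 2.366, -0.0]
ft_force: [0.6, -1.6, -0.3]
width: 0.4
grip_force: 0.2
```

Emit:
{"api": "send_rows", "payload": {"motion": [-0.1,0.6,0,0,0,0,0,-0.1,1,0,0,0,0,0]}}

```text
time: 11.18
ee_pos: [490.2, -56.8, 15.2]
tcp_rot: [2.067, 2.365, -0.002]
ft_force: [0.1, -3.2, -0.4]
width: 0.6
grip_force: 1.6
```

Emit:
{"api": "send_rows", "payload": {"motion": [-0.1,0.6,0,0,0,0,0,-0.1,1,0,0,0,0,0]}}

```text
time: 11.35
ee_pos: [490.1, -56.7, 15.2]
tcp_rot: [2.067, 2.363, -0.004]
ft_force: [0.4, -6.0, 1.9]
width: -0.1
grip_force: 3.0
```

Contact found at about 3 N/mm. Ramping to about 10 N.

Emit:
{"api": "send_rows", "payload": {"motion": [-0.1,0.6,0,0,0,0,0,-0.2,1.2,0,0,0,0,0]}}

```text
time: 11.52
ee_pos: [490.1, -56.7, 15.2]
tcp_rot: [2.067, 2.362, -0.006]
ft_force: [1.6, -7.9, 2.5]
width: 0.5
grip_force: 4.1
```

Emit:
{"api": "send_rows", "payload": {"motion": [0,0,0,0,0,0,0]}}

```text
time: 11.6
ee_pos: [490.1, -56.7, 15.2]
tcp_rot: [2.067, 2.362, -0.006]
ft_force: [1.9, -7.0, 1.4]
width: 0.5
grip_force: 3.6
```

Emit:
{"api": "send_rows", "payload": {"motion": [-0.1,0.4,0,0,0,0,0,-0.1,0.9,0,0,0,0,0]}}

```text
time: 11.77
ee_pos: [490.1, -56.7, 15.2]
tcp_rot: [2.067, 2.36, -0.008]
ft_force: [2.3, -9.1, 2.9]
width: 0.3
grip_force: 4.8
```

Emit:
{"api": "send_rows", "payload": {"motion": [0,0,0,0,0,0,0]}}

```text
time: 11.85
ee_pos: [490.0, -56.7, 15.2]
tcp_rot: [2.067, 2.36, -0.008]
ft_force: [1.8, -8.6, 1.8]
width: 0.4
grip_force: 4.4
```

Emit:
{"api": "send_rows", "payload": {"motion": [-0.1,0.5,0,0,0,0,0,-0.1,1,0,0,0,0,0]}}

```text
time: 12.02
ee_pos: [490.0, -56.6, 15.2]
tcp_rot: [2.067, 2.359, -0.009]
ft_force: [1.8, -11.5, 3.1]
width: 0.5
grip_force: 5.6
```

Emit:
{"api": "send_rows", "payload": {"motion": [0,0,0,0,0,0,0,0,0,0,0,0,0,0,0,0,0,0,0,0,0,0,0,0,0,0,0,0,0,0,0,0,0,0,0]}}

```text
time: 12.43
ee_pos: [490.0, -56.7, 15.3]
tcp_rot: [2.067, 2.359, -0.009]
ft_force: [1.3, -9.9, 2.5]
width: 0.3
grip_force: 5.2
```

Emit:
{"api": "send_rows", "payload": {"motion": [0,0,0,0,0,0,0,0,0,0,0,0,0,0,0,0,0,0,0,0,0,0,0,0,0,0,0,0,0,0,0,0,0,0,0]}}

```text
time: 12.85
ee_pos: [490.0, -56.6, 15.2]
tcp_rot: [2.067, 2.359, -0.009]
ft_force: [2.7, -10.6, 2.5]
width: 0.3
grip_force: 5.2
```

Emit:
{"api": "send_rows", "payload": {"motion": [0,0,0,0,0,0,0,0,0,0,0,0,0,0,0,0,0,0,0,0,0,0,0,0,0,0,0,0,0,0,0,0,0,0,0]}}

```text
time: 13.27
ee_pos: [490.0, -56.6, 15.2]
tcp_rot: [2.067, 2.359, -0.009]
ft_force: [2.1, -9.4, 2.3]
width: 0.3
grip_force: 5.2
```

Emit:
{"api": "send_rows", "payload": {"motion": [0.3,-2,0,0,0,0,0,0.6,-5,0,0,0,0,0,1.4,-10,0,0,0,0,0,2.5,-18,0,0,0,0,0,3.4,-25,0,0,0,0,0]}}

```text
time: 13.68
ee_pos: [493.1, -76.8, 15.1]
tcp_rot: [-2.066, -2.366, -0.001]
ft_force: [0.4, -0.9, 0.9]
width: 0.2
grip_force: 0.0
```

Emit:
{"api": "send_rows", "payload": {"motion": [0,0,25,0,0,0,0,0,0,50,0,0,0,0,-10,0,80,0,0,0,0,-30,0,100,0,0,0,0,-60,0,110,0,0,0,0]}}

```text
time: 14.1
ee_pos: [435.9, -76.2, 127.4]
tcp_rot: [2.066, 2.362, 0.008]
ft_force: [0.2, -0.7, -0.1]
width: 0.5
grip_force: 0.0
```

```bash
python3 - <<'E'
from h import *
o=arm.get_obs();print({k:np.round(o[k],2).tolist() for k in("ee_pos","ft_force")})
for n in("top","scene"):
    c=arm.camera(n);P=cloud(c)
    save(c,n+"5.png",(160,280,240,400),4)
    for l in("stock","fence"):
      m=arm.masks_of(l,n)
      if m:
        q=P[m[0]["region"]&(c["depth"]>0)];q=q[abs(q[:,2]-(22 if l=="stock" else 26))<4]
        r=cv2.minAreaRect(q[:,:2].astype(np.float32));print(n,l,r,np.round(cv2.boxPoints(r)).tolist())
E
```

```text
{'ee_pos': [435.91, -76.24, 127.37], 'ft_force': [0.24, -0.69, -0.13]}
top stock ((482.8135986328125, 9.915157318115234), (44.39799499511719, 52.35159683227539), 6.1956562995910645) [[458.0, 34.0], [464.0, -19.0], [508.0, -14.0], [502.0, 38.0]]
top fence ((513.99951171875, 26.93791961669922), (21.617006301879883, 128.44168090820312), 7.759252071380615) [[495.0, 89.0], [512.0, -38.0], [533.0, -35.0], [516.0, 92.0]]
scene stock ((483.75335693359375, -3.763957977294922), (44.862327575683594, 85.69859313964844), 7.480368137359619) [[456.0, 36.0], [467.0, -49.0], [512.0, -43.0], [500.0, 42.0]]
scene fence ((0.0, 0.0), (0.0, 0.0), 0.0) [[0.0, 0.0], [0.0, 0.0], [0.0, 0.0], [0.0, 0.0]]
```

View pics/scene5.png

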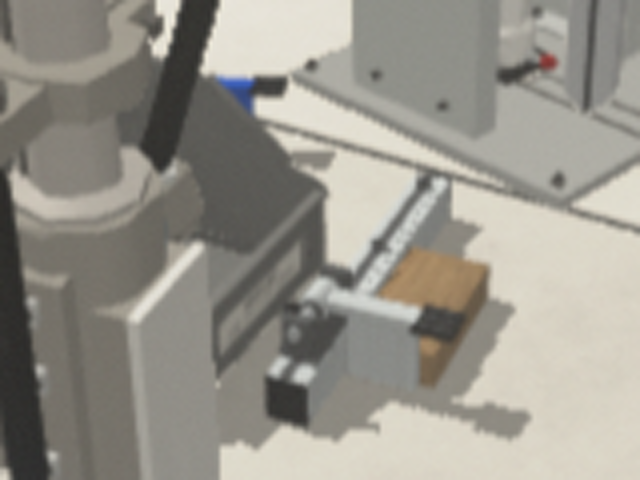

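View pics/top5.png

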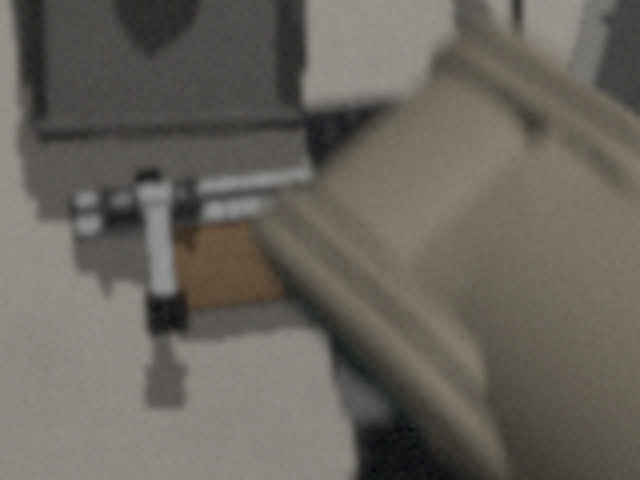

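The offcut is seated on the flag and looks flush. The fence side measures about 0–0.8 mm off, which is within noise, so I'll do a gentle check nudge on its front side.

Emit:
{"api": "send_rows", "payload": {"motion": [0,30,-20,0,0,0,0,-1,66,-40,0,0,0,0,-1,66,-75,0,0,0,0,-1,66,-105,0,0,0,0,-1,66,-111,0,0,0,0]}}

```text
time: 14.82
ee_pos: [430.7, -9.8, 10.9]
tcp_rot: [-2.061, -2.365, 0.005]
ft_force: [-9.2, -1.3, 66.0]
width: 0.6
grip_force: 33.1
```

Emit:
{"api": "send_rows", "payload": {"motion": [3,0.4,0,0,0,0,0,6,0.8,0,0,0,0,0,8,1.1,0,0,0,0,0,9,1.2,0,0,0,0,0,9,1.2,0,0,0,0,0]}}

```text
time: 15.23
ee_pos: [441.9, -9.8, 14.6]
tcp_rot: [2.068, 2.364, 0.002]
ft_force: [-0.7, 0.2, -0.2]
width: 0.7
grip_force: 0.0
```

Emit:
{"api": "send_rows", "payload": {"motion": [1.5,0.2,1,0,0,0,0,3,0.4,1,0,0,0,0,4,0.5,1,0,0,0,0]}}

```text
time: 15.48
ee_pos: [445.4, -9.3, 15.4]
tcp_rot: [2.067, 2.365, 0.001]
ft_force: [-0.4, 0.4, 0.0]
width: 0.3
grip_force: 0.0
```

Emit:
{"api": "send_rows", "payload": {"motion": [0.7,0.1,0,0,0,0,0,1.4,0.2,0,0,0,0,0]}}

```text
time: 15.65
ee_pos: [446.5, -9.0, 15.3]
tcp_rot: [2.067, 2.366, 0.0]
ft_force: [0.4, 0.1, 0.2]
width: 0.5
grip_force: 0.0
```

Emit:
{"api": "send_rows", "payload": {"motion": [0.7,0.1,0,0,0,0,0,1.4,0.2,0,0,0,0,0]}}

```text
time: 15.82
ee_pos: [447.8, -8.7, 15.1]
tcp_rot: [-2.067, -2.366, 0.0]
ft_force: [-0.4, 0.1, -0.4]
width: 0.7
grip_force: 0.0
```

Emit:
{"api": "send_rows", "payload": {"motion": [0.5,0.1,0,0,0,0,0,1,0.1,0,0,0,0,0]}}

```text
time: 15.98
ee_pos: [448.9, -8.6, 15.2]
tcp_rot: [-2.067, -2.366, -0.0]
ft_force: [-0.1, -0.7, -0.3]
width: 0.4
grip_force: 0.0
```

Emit:
{"api": "send_rows", "payload": {"motion": [0.5,0.1,0,0,0,0,0,1,0.1,0,0,0,0,0]}}

```text
time: 16.15
ee_pos: [449.9, -8.5, 15.2]
tcp_rot: [-2.067, -2.366, -0.0]
ft_force: [-0.4, -0.1, -0.6]
width: 0.5
grip_force: 0.0
```

Emit:
{"api": "send_rows", "payload": {"motion": [0.5,0.1,0,0,0,0,0,1,0.1,0,0,0,0,0]}}

```text
time: 16.32
ee_pos: [450.9, -8.4, 15.2]
tcp_rot: [-2.067, -2.366, -0.0]
ft_force: [1.1, 0.2, -0.9]
width: 0.5
grip_force: 0.0
```

Emit:
{"api": "send_rows", "payload": {"motion": [0.5,0.1,0,0,0,0,0,1,0.1,0,0,0,0,0]}}

```text
time: 16.48
ee_pos: [451.6, -8.4, 15.2]
tcp_rot: [-2.067, -2.366, 0.001]
ft_force: [-0.9, 0.0, 1.2]
width: 0.3
grip_force: 0.5
```

Emit:
{"api": "send_rows", "payload": {"motion": [0.5,0.1,0,0,0,0,0,1,0.1,0,0,0,0,0]}}

```text
time: 16.65
ee_pos: [451.7, -8.4, 15.1]
tcp_rot: [-2.066, -2.365, 0.002]
ft_force: [-4.4, 0.3, 2.7]
width: 0.6
grip_force: 1.9
```

It's rigid on contact, so the offcut was already flush with the fence. Retreating.

Emit:
{"api": "send_rows", "payload": {"motion": [-4,-0.5,0,0,0,0,0,-10,-1.4,0,0,0,0,0,-20,-2.7,0,0,0,0,0,-28,-3.8,10,0,0,0,0,-30,-4,35,0,0,0,0]}}

```text
time: 17.07
ee_pos: [419.3, -12.8, 49.2]
tcp_rot: [-2.063, -2.364, 0.007]
ft_force: [-0.1, 0.2, 0.3]
width: 0.5
grip_force: 0.0
```

Emit:
{"api": "send_rows", "payload": {"motion": [0,-5,30,0,0,0,0,0,-10,60,0,0,0,0,0,-15,80,0,0,0,0,0,-15,80,0,0,0,0,0,-15,80,0,0,0,0]}}

```text
time: 17.48
ee_pos: [423.2, -27.9, 131.2]
tcp_rot: [2.067, 2.363, 0.002]
ft_force: [-0.3, 0.5, -0.1]
width: 0.9
grip_force: 0.0
```

```bash
python3 - <<'E'
from h import *
n="scene"
c=arm.camera(n);P=cloud(c)
save(c,n+"6.png",(160,280,240,400),4)
m=arm.masks_of("stock",n)
q=P[m[0]["region"]&(c["depth"]>0)];q=q[abs(q[:,2]-22)<4]
r=cv2.minAreaRect(q[:,:2].astype(np.float32));print(r,np.round(cv2.boxPoints(r)).tolist())
E
```

```text
((484.3678894042969, -4.047801971435547), (45.59732437133789, 85.94605255126953), 7.780911445617676) [[456.0, 35.0], [468.0, -50.0], [513.0, -44.0], [501.0, 42.0]]
```

View pics/scene6.png

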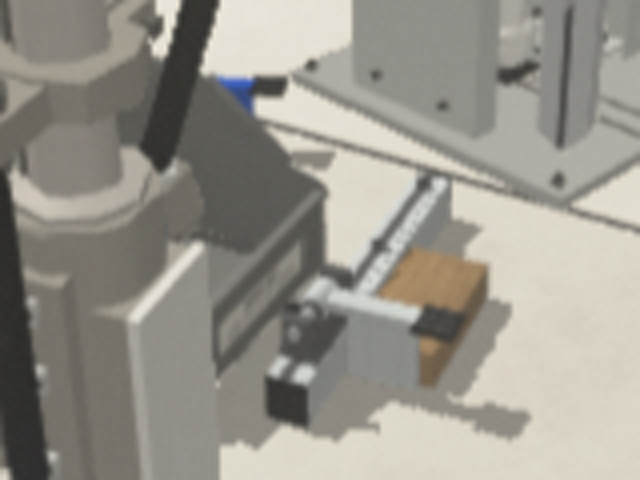

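The offcut (crop 435,285) is flush with the fence and the flag plate, and the gripper is clear. Handing in.

```bash
python3 -c "
from workcell import arm
print(arm.finish_job())"
```

```text
the job is handed in; nothing more can be done
None
```

The job is handed in at about 17 s: flag fully down, and the offcut pressed on it at about 10 N for just over a second and left flush with fence and flag; while lowering for a last check, the closed fingertips hit the bench at 66 N (wrist limit 120 N), not touching the offcut, flag or other items.

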